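# Ballast a desk microphone stand and hold the microphone ready over its stud

### The arm

A 6-joint arm with a two-finger parallel gripper is mounted at the origin on the work surface. World frame = base frame: x ahead of the robot, y to its left, z up, the work surface at z = 0. Lengths are in m, angles in rad, forces in N, time in s.
With the tool pointing down it reaches from about 0.225 to 0.875 m from the base axis. Payload 3.4 kg.
Tool frame: the origin (TCP) lies midway between the tips of the shut fingers; the grasp point (between the pads) lies 19 mm behind it; z points along the fingers, y is the line along which they close (so a half turn about z gives the same grasp; the last joint's range is limited). The gripper opens to 85 mm and grips with 20 to 120 N. Pads are 22 mm wide; open, the fingers measure 114 mm over their backs; the gripper's body (76 mm by 85 mm) begins 54 mm behind the grasp point. The pads swing forward as they close: fully open they stand 13 mm farther back than shut.
Start: joints at [1.135, 0.276, 1.505, -0, 1.361, -0.121], TCP at [0.178, 0.547, 0.231] pointing down, gripper open.
Joint ranges: [-2.89, 2.89], [-0.75, 2.08], [0.22, 2.7], [-1.18, 4.32], [0.11, 2.71], [-2.7, 2.7]. Speed limits (rad/s): [2.57, 2.57, 3.14, 3.14, 3.14, 3.14].

### API

Orientations are given as a unit quaternion [w, x, y, z].
In Python, from rig import * gives the robot as it stands.
- The arm moves only by the tool apply_moves, never from a script. Its argument "steps" is one flat list of numbers, 4 for each row, row after row: the shift along the world's x, y, z in cm, then the turn about the world's z in degrees. A call has 1 to 8 rows; each row is the pose to reach, as a shift and turn from the pose commanded when the call began; what a row does not reach only later rows make up. A row lasts 1/12 s, in which the tool goes at most 41.7 mm and 7.16 degrees, less where a joint would pass 70% of its speed; a pose out of reach is approached as far as the arm can. A call with a gripper value outside its range is refused whole. "jaw" is the closure in counts, from 0 (fully open) to 255 (shut), set as the call begins (left out, the last holds). The fingers move at their own pace and stop on an object; "newtons" is the grip in N (left out, the last holds). Time passes only in rows, so rows that repeat a pose let the fingers close. It gives the time, the measured TCP pose, the force, the opening and the grip force at its end, in the units of the state.
- get_state(): the state, without advancing time (a new reading comes with each control period).
- get_image(name): name is "scene" or "top" or "wrist"; returns the picture (420x560x3 uint8, red, green, blue); there is no depth.
- calibration(name): a dict with "fx", "fy", "cx", "cy" (pixels), "xyz" and "rotation" of the camera in the world. Camera axes: x right, y up, looking along -z (the intrinsics and any distortion apply to the point x, -y, -z); pixel columns grow to the right and rows downward; lengths in m; the calibration is good to about 2 mm. The wrist camera is an equidistant fisheye: a pixel r from the principal point sees the ray r / f radians off the axis. A picture is of the moment at which its call begins: read the wrist's pose just before it. calibration takes no time and is no camera call; for the wrist camera it gives the pose at the moment of the call.
- sign_off(): hands the job in; it is judged then, once.
The state is a dict: "clock": time; "qpos": joint angles; "qd": joint speeds; "effort": joint torques, N m; "position": TCP position; "ee_rot": TCP orientation; "contact_force": force on the tool from outside, world axes, zero at the start; "moment": the same for the moment, N m; "width": finger opening in m; "gripper_force": force on a finger pad.
Only numpy, scipy, OpenCV 4.12 (cv2) and the standard library are available. Lean on these libraries where they do the work, as an engineer would, in place of code of your own. Each camera call takes 0.05 s, during which the arm holds its last target. There are 200 camera calls.

### The job

Get the desk microphone ready for the reading: lower the large steel ballast ring and then the small one over the stud of the stand, each fully home, without dropping them down the stud. Then take the microphone head, carry it over the row of books and finish while holding it still, upright and centred over the stud with its foot about 1 cm above the tip, never letting it touch the stand or rings. Do not let go of the microphone at the end, do not bump the books, and leave everything else on the table where it is.

Things in the scene. Friction and masses are not known exactly. Their poses are not given: they have to be found in the camera images.
- stud_tip (a point): Tip of the stand's upright stud, on its axis. The stand is a dark steel disc, 136 mm across and 12 mm thick, fixed flat on the table; from its middle rises a bright steel stud, 16 mm in diameter and 60 mm tall above the disc, its last 11 mm tapering to 8 mm across. The tip is 72 mm above the table. z axis up.
- base_top (a point): Centre of the upper face of the stand's disc (inside the foot of the stud), 12 mm above the table, 60 mm below the tip. z axis up.
- large_ring_center (a point): Centre (half-way up, in the hole) of the large plain steel ballast ring, about 0.45 kg: 66 mm outside diameter, 22 mm hole, 20 mm high, lying flat loose on the table at the start, hole axis = its z axis. Fully home on the disc, its centre is 10 mm above the disc's upper face.
- small_ring_center (a point): Centre (half-way up, in the hole) of the small plain steel ballast ring, about 0.19 kg: 46 mm outside diameter, 22 mm hole, 20 mm high, lying flat loose on the table at the start, hole axis = its z axis. Fully home on the large ring, its centre is 30 mm above the disc's upper face, and the stud stands 20 mm out of it. The two rings and the microphone may be in any of three places left of the books.
- mic_grip (a point): Middle of the grille of the loose microphone head, the place to grasp it. The microphone is round about its own z axis, 108 mm tall, about 0.25 kg, standing upright on its foot at the start: steel foot 42 mm across from 0 to 20 mm height, black neck 27 mm across, dark grille 48 mm across with straight sides from 60 to 94 mm height, and a rounded top. This point is on the axis 77 mm above the underside of the foot (31 mm below the top); z along the microphone's axis, up.
- mic_foot (a point): Centre of the flat underside of the microphone's foot (a thing to hold above the stud tip); z along the microphone's axis, up.
- books: Row of ten upright books between bookends, fixed, between the rings and the stand: 226 mm long along its x axis, 108 mm deep along its y axis, the tallest book reaching 123 mm above the table. Origin: centre of the underside.
- cup: Bystander: clear plastic cup, 72 mm across, 90 mm tall. Origin: centre of the underside.
- pen: Bystander: marker pen lying flat, 135 mm long along its x axis, 13 mm thick. Origin: under its middle.
- case: Bystander: spectacles case, 55 x 155 x 36 mm, long along its y axis. Origin: centre of the underside.
- vase: Bystander: white ceramic vase, 84 mm across, 160 mm tall. Origin: centre of the underside.
- tent: Bystander: blank folded name card, 160 mm long along its y axis, 80 mm tall. Origin: centre of the underside.
- stack: Bystander: stack of three books, about 150 x 210 x 66 mm. Origin: centre of the underside.
There are look-alikes about, which are no part of the job. What is shaped like the part that bears mic_grip but green is not meant.

How it is judged:
By the outcome, as a careful person would: the job done as asked, in the order asked, and still so for the second after the job is handed in, while the arm keeps its last pose, push and grip.
It also fails if it takes over 72 s, if anything falls off the work surface, if the arm or the gripper's body presses on something with over 40 N, if the wrist force passes 120 N, or if a joint passes its speed limit or range.

## Working session

There is one attempt and no reset: what is moved stays moved. The work goes in short steps, Python scripts to look and compute and a tool call to move; the robot and the scene stay as the last step left them, time stands still between calls to the robot, and variables do not carry over. Pictures are saved under pics/ and viewed, at most 10 in all, crops included, and the job is handed in when it is done.

Besides the shell and the picture viewer there is one more tool, called after "Request:" by a JSON object that holds its "fn" and its "kwargs". apply_moves: Moves the arm, as the interface text tells. Its arguments: {"type":"object","properties":{"steps":{"type":"array","items":{"type":"number"}},"jaw":{"type":"number"},"newtons":{"type":"number"}},"required":["steps"]}

```bash
mkdir -p pics
python3 - <<'E'
from rig import *
import cv2
s=get_state();print(s)
for n in ("scene","top","wrist"):
    c=calibration(n);print(n,c)
    cv2.imwrite(f"pics/{n}0.png",get_image(n)[:,:,::-1])
E
```

```text
{'clock': 0.0, 'qpos': array([ 1.13500904e+00,  2.76561127e-01,  1.50615028e+00, -1.93110883e-06,
        1.36069349e+00, -1.21025053e-01]), 'qd': array([-0.00066918,  0.00126048, -0.00068464, -0.00103154,  0.00241005,
       -0.00094411]), 'effort': array([-1.56636968e-03, -4.16774404e+01, -2.45806199e+01, -1.21121734e-04,
        1.10241323e-02, -4.10829685e-06]), 'position': array([0.17780505, 0.54625233, 0.23045219]), 'ee_rot': array([-2.48115022e-04,  1.56731966e-01,  9.87640759e-01, -8.71487987e-04]), 'contact_force': array([ 0.08248459, -0.57854255, -0.01772687]), 'moment': array([ 0.05775883,  0.04139815, -0.04431654]), 'gripper_force': 0.0, 'width': 0.08541307111432132}
scene {'fx': 407.0900943294271, 'fy': 407.0900943294271, 'cx': 285.4039437961167, 'cy': 208.8274158691265, 'xyz': array([0.89625984, 0.64993805, 0.76062685]), 'rotation': array([0.20544025, 0.0884526 , 0.38411364, 0.89578298])}
top {'fx': 503.5188687122784, 'fy': 503.5188687122784, 'cx': 281.4337893039214, 'cy': 204.46461618509377, 'xyz': array([ 0.47153508, -0.00866159,  1.64674861]), 'rotation': array([ 0.71552634,  0.01790859, -0.0190817 , -0.69809542])}
wrist {'fx': 325.19226210127806, 'fy': 325.19226210127806, 'cx': 282.4813570697373, 'cy': 202.4433857816897, 'xyz': array([0.11596666, 0.56571511, 0.37380571]), 'rotation': array([ 0.80232582, -0.10617574, -0.07584756,  0.58244926])}
```

View pics/top0.png

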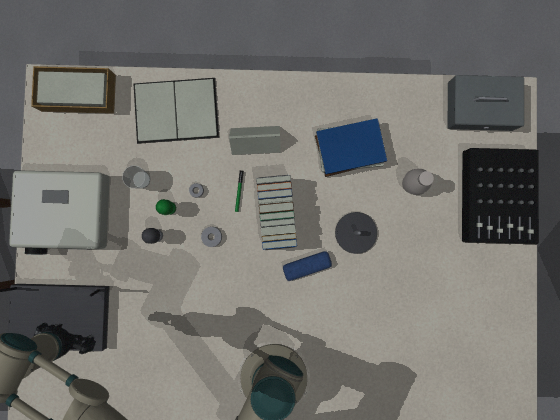

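View pics/scene0.png

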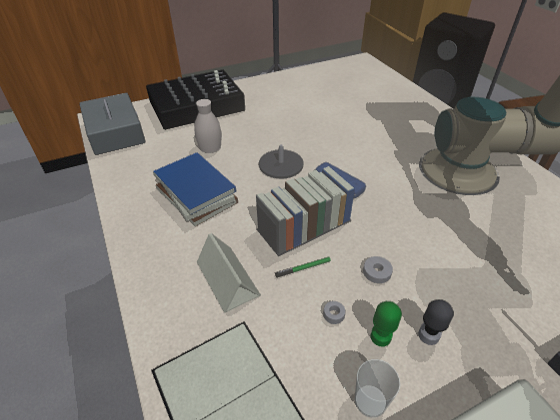

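The top view shows two microphone-shaped things. The one at (165,207) is green, and the one at (151,236) has a dark grille and is the one meant, because green is excluded. There are two rings, small at (197,190) and large at (211,236). The stand is at (356,232), the books at (277,212), the cup at (138,176) and the pen at (239,191). I'll measure these and check them in one crop.

```bash
cat > h.py <<'E'
import numpy as np, cv2
from scipy.spatial.transform import Rotation as R
def rot(c):
    q=c["rotation"]; return R.from_quat([q[1],q[2],q[3],q[0]])
def ray(c,u,v,fish=False):
    x=(u-c["cx"])/c["fx"]; y=(v-c["cy"])/c["fy"]
    if fish:
        r=np.hypot(x,y); k=np.sin(r)/max(r,1e-9); d=np.array([x*k,-y*k,-np.cos(r)])
    else: d=np.array([x,-y,-1.])
    return rot(c).apply(d)
def onplane(c,u,v,z,fish=False):
    d=ray(c,u,v,fish); o=np.array(c["xyz"]); return o+d*(z-o[2])/d[2]
def proj(c,p,fish=False):
    d=rot(c).inv().apply(np.array(p)-c["xyz"]); x,y,z=d[0],-d[1],-d[2]
    if fish:
        r=np.hypot(x,y); t=np.arctan2(r,z); k=t/max(r,1e-9); return np.array([c["cx"]+c["fx"]*x*k,c["cy"]+c["fy"]*y*k])
    return np.array([c["cx"]+c["fx"]*x/z,c["cy"]+c["fy"]*y/z])
E
python3 - <<'E'
from rig import *
from h import *
c=calibration("top")
for n,u,v,z in [("large",211.5,236.5,.02),("small",197,190,.02),("mic",151,236,.09),("green",165,207,.09),("stand",356.5,232.5,.012),("cup",138,177,.05),("pen1",237,211,.01),("pen2",242,171,.01),
 ("bk a",257,178,.12),("bk b",292,177,.12),("bk c",297,248,.12),("bk d",262,250,.12),("case1",285,272,.03),("case2",330,258,.03),("tent",295,138,0)]:
    print(n,onplane(c,u,v,z).round(3))
a=cv2.resize(cv2.imread("pics/top0.png")[155:275,110:240],None,fx=3,fy=3,interpolation=3)
b=cv2.resize(cv2.imread("pics/scene0.png")[240:420,300:480],None,fx=2,fy=2,interpolation=3)
cv2.imwrite("pics/crop.png",np.hstack([a,b]))
E
```

```text
large [0.448 0.213 0.02 ]
small [0.597 0.264 0.02 ]
mic [0.446 0.39  0.09 ]
green [0.536 0.35  0.09 ]
stand [ 0.472 -0.256  0.012]
cup [0.631 0.448 0.05 ]
pen1 [0.532 0.134 0.01 ]
pen2 [0.663 0.121 0.01 ]
bk a [0.63  0.066 0.12 ]
bk b [ 0.636 -0.04   0.12 ]
bk c [ 0.421 -0.06   0.12 ]
bk d [0.412 0.045 0.12 ]
case1 [ 0.341 -0.027  0.03 ]
case2 [ 0.389 -0.17   0.03 ]
tent [ 0.778 -0.05   0.   ]
```

View pics/crop.png

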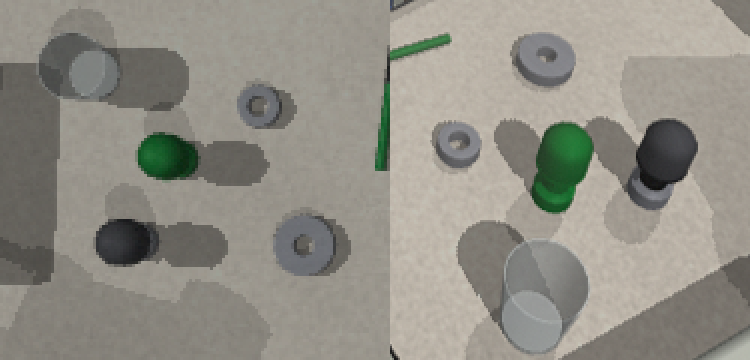

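View pics/wrist0.png

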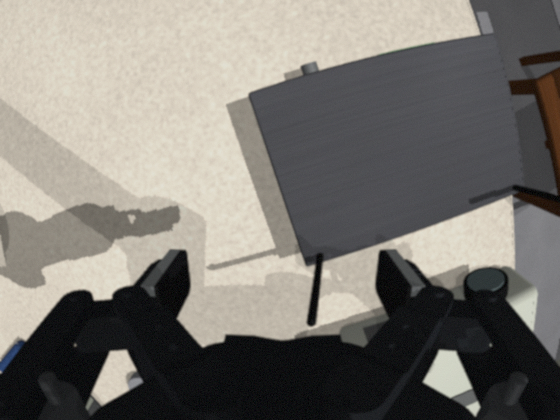

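The crop confirms it: the dark microphone with the steel foot is the target, the green one is the look-alike, and both rings are plain steel. Next I move over to look with the wrist camera.

Request:
{"fn": "apply_moves", "kwargs": {"steps": [4,-2,0,3,8,-4,0,6,12,-6,0,9,16,-8,0,12,19.5,-10.5,0,15,23,-13,0,18,26.5,-15,0,18,30,-17,0,18], "jaw": 0, "newtons": 60}}

```text
clock: 0.82
position: [0.4688, 0.3812, 0.2311]
ee_rot: [-0.0, 0.0, 1.0, -0.0]
contact_force: [0.4, 1.0, 0.7]
width: 0.0856
gripper_force: 0.0
```

Request:
{"fn": "apply_moves", "kwargs": {"steps": [3.5,-2,0,0,7,-4,0,0,10.5,-6,0,0,14,-8,0,0,16,-10,0,0,17,-10,0,0,17,-10,0,0,17,-10,0,0]}}

```text
clock: 1.48
position: [0.6371, 0.2831, 0.2305]
ee_rot: [-0.001, 0.001, 1.0, 0.0]
contact_force: [0.4, 0.2, -0.3]
width: 0.0854
gripper_force: 0.0
```

Run:
```python
from rig import *
from h import *
s=get_state();c=calibration("wrist");I=get_image("wrist")
np.save("pics/w1.npy",c,allow_pickle=True)
cv2.imwrite("pics/w1.png",I[:,:,::-1])
print(s["clock"],s["position"],s["ee_rot"],s["qpos"],s["qd"]); print(c)
for n,p in [("large",(.448,.213,.02)),("small",(.597,.264,.02)),("mic",(.446,.39,.09)),("tcp",s["position"])]: print(n,proj(c,p,True))
```

```text
1.4833 [0.63710261 0.28311831 0.23053392] [-1.09205587e-03  5.31559965e-04  9.99999229e-01  2.60058101e-04] [ 3.17845741e-01  4.64445328e-01  1.21271218e+00  1.18411377e-03
  1.46634676e+00 -1.25201205e+00] [ 0.02700919 -0.0218464   0.01717577  0.00264738  0.00470981 -0.0013175 ]
{'fx': 325.19226210127806, 'fy': 325.19226210127806, 'cx': 282.4813570697373, 'cy': 202.4433857816897, 'xyz': array([0.57225329, 0.2820297 , 0.37394161]), 'rotation': array([ 0.70170172, -0.09153443, -0.09154457,  0.70061097])}
large [219.42472314  10.57442144]
small [265.83631418 140.78860983]
mic [399.4656118   -9.42544976]
tcp [284.88276493 256.10951309]
```

View pics/w1.png

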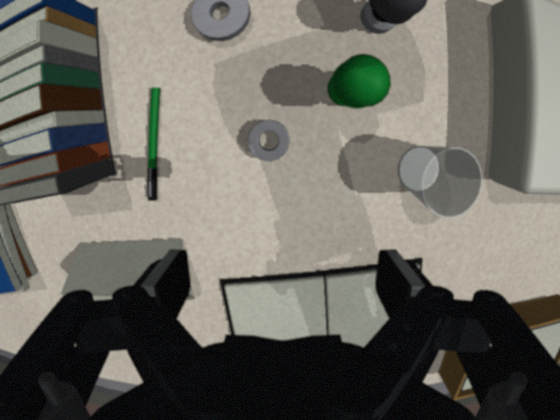

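The wrist view shows the small ring at (269,140), the large ring at (221,12), the dark microphone at (395,5), the green one at (360,82) and the cup at (440,180). Next I go closer to the large ring.

Request:
{"fn": "apply_moves", "kwargs": {"steps": [-3.5,-2,-2,0,-7,-4,-4,0,-10,-6,-6,0,-12.5,-7,-8,0,-13,-7,-8,0,-13,-7,-8,0,-13,-7,-8,0]}}

```text
clock: 2.12
position: [0.5074, 0.2142, 0.1524]
ee_rot: [0.001, -0.001, 1.0, 0.001]
contact_force: [0.9, -0.6, 0.4]
width: 0.0854
gripper_force: 0.0
```

```bash
cat >> h.py <<'E'
def ring(I,c,z,near,fish=True,save=None,rin=.011,win=.05):
    """hole rim and outer edge of a ring whose top face is at height z, near a point: centres by back-projection"""
    out={}
    # rectified patch of plane z around near, 0.25 mm/px; patch col = +x, row = +y
    s=.00025; n=int(2*win/s)
    xs=near[0]-win+s*np.arange(n); ys=near[1]-win+s*np.arange(n)
    X,Y=np.meshgrid(xs,ys); P=np.stack([X,Y,np.full_like(X,z)],-1)-np.array(c["xyz"])
    d=rot(c).inv().apply(P.reshape(-1,3)); x,y,w=d[:,0],-d[:,1],-d[:,2]
    r=np.hypot(x,y); k=(np.arctan2(r,w)/np.maximum(r,1e-9)) if fish else 1/w
    U=(c["cx"]+c["fx"]*x*k).reshape(n,n).astype(np.float32); V=(c["cy"]+c["fy"]*y*k).reshape(n,n).astype(np.float32)
    p=cv2.remap(np.ascontiguousarray(I),U,V,cv2.INTER_LINEAR)
    if save: cv2.imwrite(save,p[:,:,::-1])
    return p,xs,ys
E
python3 - <<'E'
from rig import *
from h import *
s=get_state();c=calibration("wrist");I=get_image("wrist")
print(s["clock"],s["position"],s["qd"].round(3))
p,xs,ys=ring(I,c,.02,(.448,.213),save="pics/p1.png")
g=I.astype(int); print("chan", p[::40,200])
cv2.imwrite("pics/w2.png",np.hstack([I[:,:,::-1][:,140:420],cv2.resize(p,(420,420))[:,:,::-1]]))
E
```

```text
2.1167 [0.50735317 0.21415756 0.15242723] [-0.006  0.015 -0.072 -0.004 -0.006 -0.002]
chan [[196 188 174]
 [126 120 111]
 [118 118 122]
 [119 120 124]
 [152 146 136]
 [100  96  88]
 [ 82  80  78]
 [121 121 125]
 [124 123 128]
 [169 161 150]]
```

View pics/w2.png

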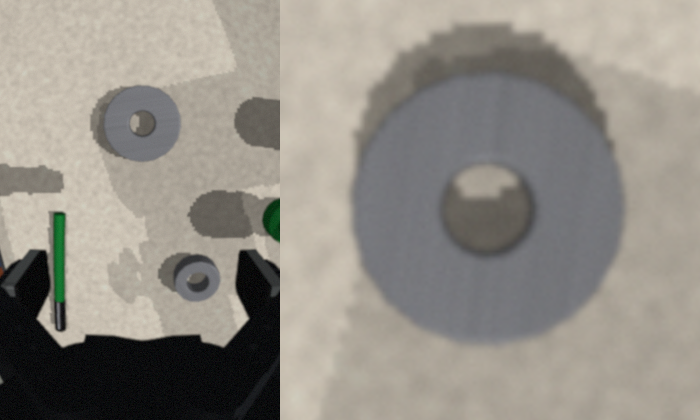

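The large ring is clear here, with its centre near (282,122) in the full image. Its steel is bluish and the table is warm-toned, so a B−R mask separates them.

```bash
cat >> h.py <<'E'
def fit(p,xs,ys,rout):
    q=cv2.GaussianBlur(p,(0,0),3).astype(int); m=((q[...,2]-q[...,0])>-2)&(q.sum(2)>200)
    m=m.astype(np.uint8)*255; res=[]
    cs,h=cv2.findContours(m,cv2.RETR_CCOMP,cv2.CHAIN_APPROX_NONE); s=xs[1]-xs[0]
    for k,ct in enumerate(cs):
        if len(ct)<80: continue
        e=cv2.fitEllipse(ct); res.append(("hole" if h[0,k,3]>=0 else "outer",round(xs[0]+e[0][0]*s,4),round(ys[0]+e[0][1]*s,4),(np.array(e[1])*s*1e3).round(1).tolist()))
    return res
E
python3 - <<'E'
from rig import *
from h import *
s=get_state();c=calibration("wrist");I=get_image("wrist")
print(s["clock"],s["position"])
for n,a in (("L",(.448,.213)),("S",(.597,.264))):
    p,xs,ys=ring(I,c,.02,a,win=.045); print(n,fit(p,xs,ys,0))
t=calibration("top");I=get_image("top")
p,xs,ys=ring(I,t,.012,(.472,-.256),fish=False,win=.09); 
g=cv2.GaussianBlur(p,(0,0),3).sum(2); m=((g<330)*255).astype(np.uint8)
for ct in cv2.findContours(m,0,1)[0]:
    if len(ct)>200: e=cv2.minEnclosingCircle(ct); print("stand",xs[0]+e[0][0]*.00025,ys[0]+e[0][1]*.00025,e[1]*.25)
E
```

```text
2.1667 [0.50897956 0.21437877 0.15299701]
L [('outer', np.float64(0.4474), np.float64(0.2122), [63.1, 64.0]), ('hole', np.float64(0.4472), np.float64(0.2123), [21.7, 22.2])]
S [('outer', np.float64(0.5946), np.float64(0.2662), [43.7, 46.5]), ('hole', np.float64(0.5954), np.float64(0.2667), [19.4, 23.0])]
stand 0.409125 -0.18087499999999998 30.816518783569336
stand 0.4545 -0.23412499999999997 99.31399536132812
```

Request:
{"fn": "apply_moves", "kwargs": {"steps": [-3,-0.1,-2,0,-6.2,-0.2,-4,0,-6.2,-0.2,-8,0,-6.2,-0.2,-11,0,-6.2,-0.2,-13.5,0,-6.2,-0.2,-15,0,-6.2,-0.2,-15.4,0,-6.2,-0.2,-15.4,0]}}

```text
clock: 2.93
position: [0.4465, 0.2113, -0.0034]
ee_rot: [-0.0, 0.0, 1.0, -0.0]
contact_force: [-0.6, 0.3, 0.5]
width: 0.0854
gripper_force: 0.0
```

Request:
{"fn": "apply_moves", "kwargs": {"steps": [0,0,0,0,0,0,0,0,0,0,0,0,0,0,0,0,0,0,0,0,0,0,0,0], "jaw": 255, "newtons": 60}}

```text
clock: 3.43
position: [0.4478, 0.2123, -0.0004]
ee_rot: [0.003, 0.001, 1.0, 0.002]
contact_force: [-0.5, 3.2, 5.6]
width: 0.0637
gripper_force: 64.9
```

Request:
{"fn": "apply_moves", "kwargs": {"steps": [0,0,1,0,0,0,4,0,0,0,8,0,0,0,12,0,0,0,16,0,0,-1.5,19,0,0,-4.5,21,0,0,-8,21,0]}}

```text
clock: 4.1
position: [0.4486, 0.1315, 0.213]
ee_rot: [0.006, -0.001, 1.0, 0.001]
contact_force: [2.1, -0.1, -5.6]
width: 0.0637
gripper_force: 69.6
```

Run:
```python
from rig import *
from h import *
s=get_state();c=calibration("wrist");I=get_image("wrist")
print(s["clock"],s["position"],s["ee_rot"].round(3),s["contact_force"],s["width"])
P=s["position"]
p,xs,ys=ring(I,c,P[2]+.02,P,win=.045); print(fit(p,xs,ys,0)); print(P)
cv2.imwrite("pics/w3.png",np.hstack([I[:,:,::-1],cv2.resize(p,(240,240))[:,:,::-1].repeat(1,0) if 0 else cv2.copyMakeBorder(cv2.resize(p,(240,240))[:,:,::-1],0,180,0,0,0)]))
```

```text
4.1 [0.44861269 0.13150882 0.21300147] [ 0.006 -0.001  1.     0.001] [ 2.13975418 -0.12385912 -5.57730807] 0.06367457573943272
[('outer', np.float64(0.4467), np.float64(0.1274), [66.8, 70.4]), ('hole', np.float64(0.4485), np.float64(0.1305), [21.8, 22.2])]
[0.44861269 0.13150882 0.21300147]
```

View pics/w3.png

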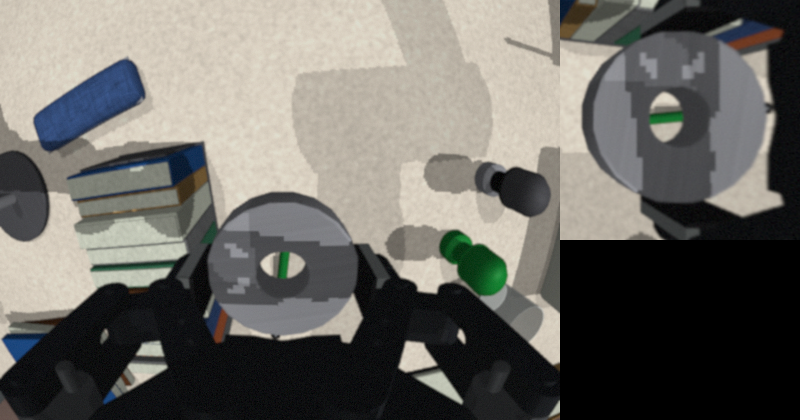

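The ring is held level, with the hole centre about 1 mm from the TCP. Carrying it over the books to look at the stud.

Request:
{"fn": "apply_moves", "kwargs": {"steps": [0,-3.5,0,0,0.5,-7.5,0,0,1,-11.5,0,0,2,-15.5,0,0,3,-19,0,0,4,-23,0,0,5,-27,0,0,6.5,-30.5,0,0]}}

```text
clock: 4.82
position: [0.5091, -0.1765, 0.2073]
ee_rot: [-0.001, 0.001, 1.0, -0.0]
contact_force: [-0.1, 0.9, -4.1]
width: 0.0635
gripper_force: 69.8
```

Request:
{"fn": "apply_moves", "kwargs": {"steps": [1,-3,-1,0,2,-6,-3,0,3,-8,-5,0,3,-8,-6,0,3,-8,-6,0,3,-8,-6,0]}}

```text
clock: 5.32
position: [0.5393, -0.2531, 0.1463]
ee_rot: [-0.002, 0.001, 1.0, 0.001]
contact_force: [0.6, 0.5, -4.7]
width: 0.0641
gripper_force: 69.9
```

Run:
```python
from rig import *
from h import *
s=get_state();c=calibration("wrist");I=get_image("wrist")
print(s["clock"],s["position"],s["ee_rot"].round(3),s["contact_force"])
P=s["position"]
p,xs,ys=ring(I,c,P[2]+.02,P,win=.045); print(fit(p,xs,ys,0))
p,xs,ys=ring(I,c,.072,(.472,-.256),win=.06)
b,_,_=ring(I,c,.012,(.472,-.256),win=.09)
g=cv2.GaussianBlur(b,(0,0),3).sum(2); m=((g<330)*255).astype(np.uint8)
for ct in cv2.findContours(m,0,1)[0]:
    if len(ct)>200: e=cv2.fitEllipse(ct); print("stand",.472-.09+e[0][0]*.00025,-.256-.09+e[0][1]*.00025,np.array(e[1])*.25)
cv2.imwrite("pics/w4.png",np.hstack([cv2.resize(p,(400,400)),cv2.resize(b,(400,400))])[:,:,::-1])
```

```text
5.3167 [ 0.53933502 -0.2531315   0.146313  ] [-0.002  0.001  1.     0.001] [ 0.63487778  0.45071808 -4.67232594]
[('outer', np.float64(0.5369), np.float64(-0.2138), [5.5, 22.9]), ('outer', np.float64(0.5344), np.float64(-0.2543), [62.1, 78.6]), ('hole', np.float64(0.5344), np.float64(-0.2543), [14.4, 20.0]), ('hole', np.float64(0.5421), np.float64(-0.2618), [5.2, 10.2]), ('outer', np.float64(0.5358), np.float64(-0.2937), [5.6, 20.2])]
stand 0.3887501573562622 -0.16970040893554686 [ 7.79432487 26.02189827]
stand 0.4802822952270508 -0.2570476608276367 [133.01072693 153.79864502]
```

View pics/w4.png

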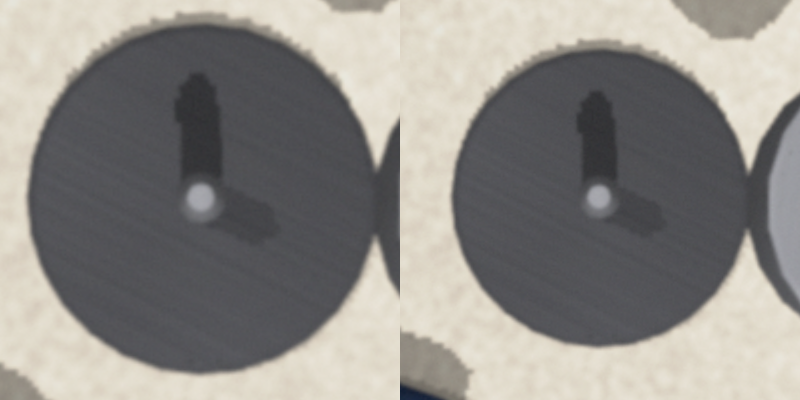

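In the rectified patches the stud tip comes out at about (0.4723, −0.257) and the disc centre at (0.472, −0.257), so the two agree. Now I hover just above the tip and check.

Request:
{"fn": "apply_moves", "kwargs": {"steps": [-3.5,-0.2,0,0,-6.7,-0.35,-1,0,-6.7,-0.35,-3,0,-6.7,-0.35,-5,0,-6.7,-0.35,-6,0,-6.7,-0.35,-6,0,-6.7,-0.35,-6,0]}}

```text
clock: 5.95
position: [0.4742, -0.2573, 0.0882]
ee_rot: [0.0, -0.0, 1.0, -0.0]
contact_force: [-1.3, 0.1, -4.4]
width: 0.0637
gripper_force: 69.8
```

Run:
```python
from rig import *
from h import *
Ps=[];A=[]
for k in range(6):
    s=get_state();c=calibration("wrist");I=get_image("wrist");Ps.append(s["position"])
    a,_,_=ring(I,c,s["position"][2]+.022,(.4722,-.2568),win=.02)
    b,_,_=ring(I,c,.072,(.4722,-.2568),win=.02); A.append(np.hstack([a,b]).astype(float))
P=np.array(Ps);print(s["clock"],P.mean(0),P.std(0),s["contact_force"])
m=np.mean(A,0).clip(0,255).astype(np.uint8); m=np.clip(m.astype(float)*1.4,0,255).astype(np.uint8)
m=cv2.resize(m,(800,400))
cv2.imwrite("pics/w5.png",m[:,:,::-1])
```

```text
6.2 [ 0.4747264  -0.25795713  0.08858432] [0.00027338 0.00029471 0.00022104] [ 0.19434487 -0.63891221 -4.54472942]
```

View pics/w5.png

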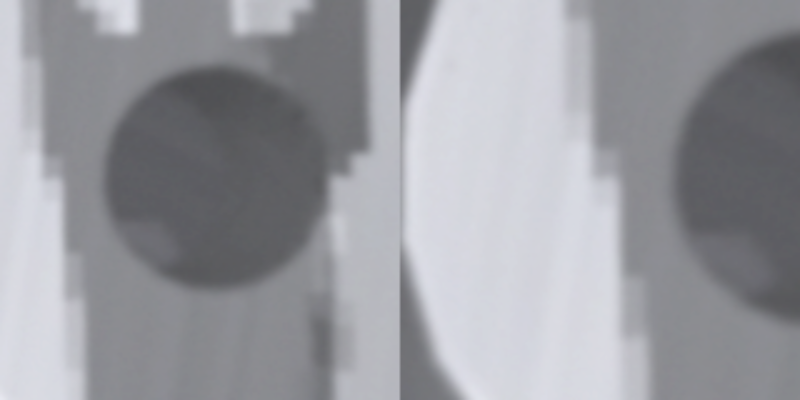

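Averaged, the hole centre is at (0.4738, −0.2590) against the stud at (0.4722, −0.257). I shift by −1.6 mm in x and +1.8 mm in y, then descend while watching the force.

Request:
{"fn": "apply_moves", "kwargs": {"steps": [-0.16,0.18,0,0,-0.16,0.18,-0.6,0,-0.16,0.18,-1.2,0,-0.16,0.18,-1.8,0,-0.16,0.18,-2.4,0,-0.16,0.18,-2.9,0,-0.16,0.18,-3.2,0,-0.16,0.18,-3.2,0]}}

```text
clock: 6.92
position: [0.4715, -0.2555, 0.0542]
ee_rot: [-0.001, 0.0, 1.0, 0.001]
contact_force: [-0.1, -0.6, -4.6]
width: 0.064
gripper_force: 69.9
```

Run:
```python
from rig import *
from h import *
Ps=[];A=[]
for k in range(3):
    s=get_state();c=calibration("wrist");I=get_image("wrist");Ps.append(s["position"])
    P=s["position"]
    a,_,_=ring(I,c,P[2]+.022,(.4722,-.2570),win=.02);b,_,_=ring(I,c,.072,(.4722,-.2570),win=.02);A.append(np.hstack([a,b]).astype(float))
    print(s["position"],s["contact_force"],s["moment"])
m=np.clip(np.mean(A,0)*1.4,0,255).astype(np.uint8)
cv2.imwrite("pics/w6.png",cv2.resize(m,(800,400))[:,:,::-1])
```

```text
[ 0.4714866  -0.25551558  0.0542265 ] [-0.06213126 -0.59823123 -4.61302101] [-0.0238887  -0.01137624  0.0410548 ]
[ 0.4717806  -0.2557579   0.05473558] [-0.12085219  0.10211271 -5.26125741] [-0.00765619 -0.01218872  0.02392078]
[ 0.47211007 -0.25593967  0.05514702] [-0.74299804 -0.56470671 -5.10003781] [-0.04005918 -0.04025251  0.00575541]
```

View pics/w6.png

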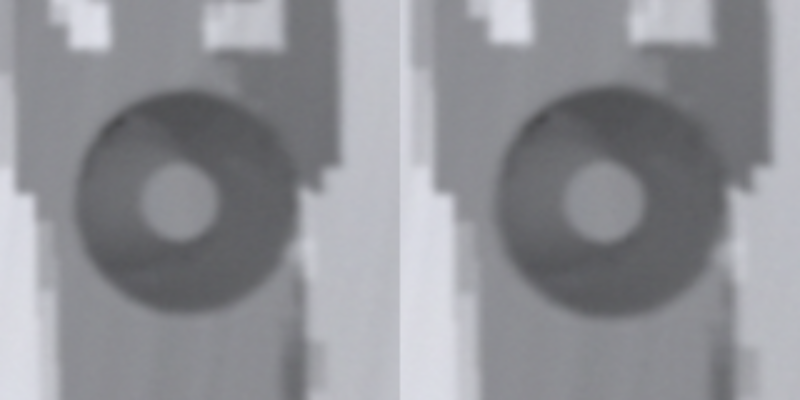

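The stud tip shows inside the hole, centred in y. It sits about 1–1.5 mm off in x, so I shift +1.2 mm in x and keep lowering.

Request:
{"fn": "apply_moves", "kwargs": {"steps": [0.12,0,-0.5,0,0.12,0,-1.1,0,0.12,0,-1.7,0,0.12,0,-2.3,0,0.12,0,-2.9,0,0.12,0,-3.4,0,0.12,0,-3.8,0,0.12,0,-3.9,0]}}

```text
clock: 7.73
position: [0.4727, -0.2555, 0.0153]
ee_rot: [-0.001, 0.0, 1.0, 0.001]
contact_force: [-0.1, -0.2, -5.6]
width: 0.0633
gripper_force: 69.9
```

Request:
{"fn": "apply_moves", "kwargs": {"steps": [0,0,-0.1,0,0,0,-0.2,0,0,0,-0.3,0,0,0,-0.4,0,0,0,-0.4,0,0,0,-0.4,0]}}

```text
clock: 8.23
position: [0.4733, -0.2559, 0.0124]
ee_rot: [0.0, 0.0, 1.0, -0.0]
contact_force: [-0.7, 0.8, -5.3]
width: 0.0637
gripper_force: 69.9
```

Request:
{"fn": "apply_moves", "kwargs": {"steps": [0,0,-0.05,0,0,0,-0.1,0,0,0,-0.15,0,0,0,-0.2,0,0,0,-0.2,0,0,0,-0.2,0]}}

```text
clock: 8.73
position: [0.4734, -0.256, 0.0117]
ee_rot: [0.0, 0.0, 1.0, -0.0]
contact_force: [-1.6, 0.8, 6.8]
width: 0.0632
gripper_force: 71.0
```

Contact force came up from −5 N to +7 N, so the ring is seated. Opening and rising.

Request:
{"fn": "apply_moves", "kwargs": {"steps": [0,0,0.05,0,0,0,0.05,0,0,0,0.05,0,0,0,0.05,0,0,0,0.05,0], "jaw": 0}}

```text
clock: 9.15
position: [0.4734, -0.256, 0.0108]
ee_rot: [0.0, 0.0, 1.0, -0.0]
contact_force: [-0.4, 0.2, 1.5]
width: 0.0855
gripper_force: 0.0
```

Request:
{"fn": "apply_moves", "kwargs": {"steps": [0,0,1.5,0,0,0,4,0,0,0,8,0,2.5,0,11,0,4.5,0,13,0,6,0,13.5,0,6,0,13.5,0,6,0,13.5,0]}}

```text
clock: 9.82
position: [0.5333, -0.2557, 0.1457]
ee_rot: [-0.0, -0.0, 1.0, 0.0]
contact_force: [-0.6, -0.1, 0.0]
width: 0.0853
gripper_force: 0.0
```

Run:
```python
from rig import *
from h import *
s=get_state();c=calibration("wrist");I=get_image("wrist")
print(s["clock"],s["position"],s["contact_force"],s["width"])
p,xs,ys=ring(I,c,.032,(.4722,-.257),win=.045); print(fit(p,xs,ys,0))
g=cv2.cvtColor(p,cv2.COLOR_RGB2GRAY)
p2,_,_=ring(I,c,.072,(.4722,-.257),win=.045); np.save("pics/z.npy",p2)
cv2.imwrite("pics/w7.png",np.hstack([p,p2])[:,:,::-1])
```

```text
9.8167 [ 0.5333331  -0.25573486  0.14567584] [-0.57199569 -0.11512006  0.04208141] 0.08526195105505636
[('outer', np.float64(0.5115), np.float64(-0.2686), [5.4, 16.1]), ('outer', np.float64(0.509), np.float64(-0.2775), [3.2, 9.6]), ('outer', np.float64(0.5048), np.float64(-0.2871), [6.2, 19.1]), ('outer', np.float64(0.5139), np.float64(-0.291), [3.9, 11.0]), ('outer', np.float64(0.4662), np.float64(-0.2518), [87.8, 102.4]), ('hole', np.float64(0.4732), np.float64(-0.2574), [19.2, 20.9])]
```

View pics/w7.png

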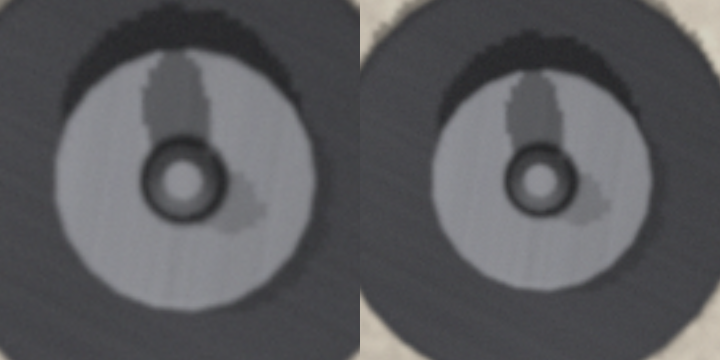

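The large ring is flat on the disc and the stud is centred in it at (0.4725, −0.2570). I have used up my picture allowance, so from here on I measure numerically only. Next is the small ring.

Request:
{"fn": "apply_moves", "kwargs": {"steps": [0,2,3,0,1,5.5,5,0,2,9.5,5.5,0,3,13.5,5.5,0,4,17.5,5.5,0,5,21.5,5.5,0,6,25.5,5.5,0,7,29.5,5.5,0]}}

```text
clock: 10.53
position: [0.6014, 0.0405, 0.1993]
ee_rot: [-0.002, 0.001, 1.0, -0.0]
contact_force: [0.4, -0.2, -0.3]
width: 0.0856
gripper_force: 0.0
```

Request:
{"fn": "apply_moves", "kwargs": {"steps": [1,4,0,0,2,8,0,0,3,12,0,0,4,16,-1,0,5,19,-2.5,0,5,22,-4,0,5,22.7,-5,0,5,22.7,-5,0]}}

```text
clock: 11.2
position: [0.6498, 0.2671, 0.1459]
ee_rot: [-0.004, -0.001, 1.0, -0.001]
contact_force: [-0.5, 0.1, -0.3]
width: 0.0856
gripper_force: 0.0
```

Run:
```python
from rig import *
from h import *
for k in range(3):
    s=get_state();c=calibration("wrist");I=get_image("wrist")
    print(s["clock"],s["position"])
    p,xs,ys=ring(I,c,.02,(.596,.266),win=.045); print(fit(p,xs,ys,0))
```

```text
11.2 [0.64981767 0.26705443 0.14591306]
[('outer', np.float64(0.5964), np.float64(0.2664), [43.4, 44.0]), ('hole', np.float64(0.596), np.float64(0.2665), [21.6, 22.1])]
11.25 [0.65087685 0.26547254 0.14776105]
[('outer', np.float64(0.5964), np.float64(0.2664), [43.4, 43.9]), ('hole', np.float64(0.5961), np.float64(0.2664), [21.6, 22.1])]
11.3 [0.65202403 0.26466337 0.14942973]
[('outer', np.float64(0.5964), np.float64(0.2664), [43.4, 44.0]), ('hole', np.float64(0.5961), np.float64(0.2664), [21.6, 22.1])]
```

Request:
{"fn": "apply_moves", "kwargs": {"steps": [-3,0,-1.5,0,-5.7,0,-4,0,-5.7,0,-8,0,-5.7,0,-11,0,-5.7,0,-13.5,0,-5.7,0,-14.7,0,-5.7,0,-14.9,0,-5.7,0,-14.9,0]}}

```text
clock: 12.02
position: [0.597, 0.2651, 0.0024]
ee_rot: [0.0, 0.001, 1.0, 0.0]
contact_force: [0.8, 0.6, 1.5]
width: 0.0854
gripper_force: 0.0
```

Request:
{"fn": "apply_moves", "kwargs": {"steps": [0,0,0,0,0,0,0,0,0,0,0,0,0,0,0,0,0,0,0,0,0,0,0,0,0,0,0,0,0,0,0,0], "jaw": 255, "newtons": 50}}

```text
clock: 12.68
position: [0.5976, 0.2667, 0.004]
ee_rot: [0.002, 0.0, 1.0, 0.001]
contact_force: [-0.0, 0.3, 5.3]
width: 0.0437
gripper_force: 51.5
```

Request:
{"fn": "apply_moves", "kwargs": {"steps": [0,0,1,0,0,0,4,0,0,0,8,0,0,0,12,0,-1,-1,16,0,-2,-4,19,0,-3,-7.5,20,0,-3,-7.5,20,0]}}

```text
clock: 13.35
position: [0.5657, 0.186, 0.207]
ee_rot: [0.003, 0.001, 1.0, -0.002]
contact_force: [0.7, -0.3, -3.1]
width: 0.0435
gripper_force: 51.8
```

Run:
```python
from rig import *
from h import *
for k in range(5):
    s=get_state();c=calibration("wrist");I=get_image("wrist");P=s["position"]
    p,xs,ys=ring(I,c,P[2]+.017,P,win=.035); print(P.round(4),s["contact_force"].round(1),[( r[0],round(r[1]-P[0],4),round(r[2]-P[1],4),r[3]) for r in fit(p,xs,ys,0)])
cv2.imwrite("pics/x1.png",p[:,:,::-1])
```

```text
[0.5657 0.186  0.207 ] [ 0.7 -0.3 -3.1] [('outer', np.float64(-0.0035), np.float64(-0.001), [42.3, 48.0]), ('hole', np.float64(-0.0062), np.float64(-0.0011), [14.9, 20.1]), ('hole', np.float64(0.0018), np.float64(-0.0011), [15.6, 21.8]), ('hole', np.float64(-0.0231), np.float64(-0.0074), [5.6, 19.0]), ('outer', np.float64(-0.0166), np.float64(-0.0256), [6.6, 39.6])]
[0.5659 0.1886 0.205 ] [-0.1  1.9 -2.6] [('outer', np.float64(-0.0034), np.float64(-0.0011), [42.3, 47.9]), ('hole', np.float64(-0.0061), np.float64(-0.0011), [15.0, 20.0]), ('hole', np.float64(0.0019), np.float64(-0.0012), [15.3, 21.8]), ('hole', np.float64(-0.0244), np.float64(-0.0065), [3.9, 18.6]), ('outer', np.float64(-0.0197), np.float64(-0.026), [6.7, 32.1])]
[0.5659 0.1901 0.2035] [ 0.7  1.3 -3.2] [('outer', np.float64(-0.0034), np.float64(-0.0011), [42.3, 47.9]), ('hole', np.float64(-0.0061), np.float64(-0.0011), [14.9, 20.1]), ('hole', np.float64(0.0019), np.float64(-0.0012), [15.2, 21.8]), ('hole', np.float64(-0.0244), np.float64(-0.0066), [3.8, 18.6]), ('outer', np.float64(-0.0219), np.float64(-0.0254), [5.4, 30.6])]
[0.5659 0.1909 0.2024] [-0.7 -0.9 -2. ] [('outer', np.float64(-0.0035), np.float64(-0.001), [42.3, 47.8]), ('hole', np.float64(-0.0061), np.float64(-0.0011), [15.0, 20.0]), ('hole', np.float64(0.0019), np.float64(-0.0012), [15.3, 21.8]), ('hole', np.float64(-0.0244), np.float64(-0.0065), [3.8, 18.7]), ('outer', np.float64(-0.023), np.float64(-0.0253), [5.1, 29.8])]
[0.5658 0.1915 0.2016] [ 0.7 -0.2 -2.4] [('outer', np.float64(-0.0034), np.float64(-0.0012), [42.3, 47.8]), ('hole', np.float64(-0.006), np.float64(-0.0013), [14.9, 20.1]), ('hole', np.float64(0.002), np.float64(-0.0012), [15.2, 21.8]), ('hole', np.float64(-0.0243), np.float64(-0.0065), [3.8, 18.6]), ('outer', np.float64(-0.0238), np.float64(-0.0254), [4.7, 30.2])]
```

Run:
```python
import cv2,numpy as np
p=cv2.imread("pics/x1.png"); g=cv2.GaussianBlur(cv2.cvtColor(p,6),(0,0),2)
r=140-5
print("x prof",[(i*.25-35,int(g[r,i])) for i in range(30,240,6)])
for prm in (40,25):
    c=cv2.HoughCircles(g,cv2.HOUGH_GRADIENT,1,10,param1=40,param2=prm/2,minRadius=41,maxRadius=47)
    if c is not None: print([(k*.25-[35,35,0]).round(2).tolist() for k in c[0][:3]])
    c=cv2.HoughCircles(g,cv2.HOUGH_GRADIENT,1,10,param1=40,param2=prm/2,minRadius=87,maxRadius=96)
    if c is not None: print("out",[(k*.25-[35,35,0]).round(2).tolist() for k in c[0][:3]])
```

```text
x prof [(-27.5, 67), (-26.0, 62), (-24.5, 67), (-23.0, 116), (-21.5, 135), (-20.0, 136), (-18.5, 135), (-17.0, 129), (-15.5, 88), (-14.0, 81), (-12.5, 146), (-11.0, 216), (-9.5, 219), (-8.0, 214), (-6.5, 192), (-5.0, 189), (-3.5, 192), (-2.0, 194), (-0.5, 182), (1.0, 87), (2.5, 59), (4.0, 59), (5.5, 59), (7.0, 60), (8.5, 61), (10.0, 79), (11.5, 126), (13.0, 134), (14.5, 135), (16.0, 136), (17.5, 136), (19.0, 137), (20.5, 168), (22.0, 217), (23.5, 220)]
[[-1.12, -1.12, 11.32]]
out [[-1.38, -1.12, 22.12], [-5.38, 0.12, 23.3]]
[[-0.88, -1.38, 11.6], [-10.12, -1.12, 10.55]]
out [[-1.38, -1.12, 22.12], [-5.38, 0.12, 23.3], [-4.88, -2.38, 22.75]]
```

Request:
{"fn": "apply_moves", "kwargs": {"steps": [-1,-3,0,0,-2,-7,0,0,-3,-11,0,0,-4,-15,0,0,-5,-19,0,0,-6,-23,0,0,-7,-27,0,0,-8,-31,0,0]}}

```text
clock: 14.27
position: [0.4858, -0.1197, 0.2009]
ee_rot: [-0.001, -0.001, 1.0, 0.001]
contact_force: [0.8, 0.8, -2.6]
width: 0.0436
gripper_force: 51.9
```

Request:
{"fn": "apply_moves", "kwargs": {"steps": [-0.5,-4,0,0,-1,-8,0,0,-1.2,-11.5,-1,0,-1.2,-13.8,-3,0,-1.2,-13.8,-6,0,-1.2,-13.8,-9,0,-1.2,-13.8,-10.2,0,-1.2,-13.8,-10.2,0]}}

```text
clock: 14.93
position: [0.4721, -0.2547, 0.0952]
ee_rot: [-0.004, 0.0, 1.0, 0.003]
contact_force: [0.6, -0.2, -2.4]
width: 0.0433
gripper_force: 51.9
```

Request:
{"fn": "apply_moves", "kwargs": {"steps": [0,0,0,0,0,0,0,0,0,0,0,0]}}

```text
clock: 15.18
position: [0.4756, -0.2573, 0.1011]
ee_rot: [0.001, -0.0, 1.0, -0.001]
contact_force: [0.6, 0.5, -2.4]
width: 0.0435
gripper_force: 52.0
```

Request:
{"fn": "apply_moves", "kwargs": {"steps": [-0.19,0.14,0,0,-0.19,0.14,-0.8,0,-0.19,0.14,-1.5,0,-0.19,0.14,-2.2,0,-0.19,0.14,-2.9,0,-0.19,0.14,-3.5,0,-0.19,0.14,-4.1,0,-0.19,0.14,-4.3,0]}}

```text
clock: 15.85
position: [0.4717, -0.2551, 0.0555]
ee_rot: [-0.001, 0.0, 1.0, 0.001]
contact_force: [0.3, -0.2, -1.8]
width: 0.0435
gripper_force: 52.0
```

Run:
```python
from rig import *
from h import *
for k in range(4):
    s=get_state();c=calibration("wrist");I=get_image("wrist");P=s["position"]
    print(P.round(4),s["contact_force"].round(1),s["ee_rot"].round(3))
    p,xs,ys=ring(I,c,P[2]+.017,P,win=.02); q,_,_=ring(I,c,.072,P,win=.02)
for p in(p,q):
    g=cv2.GaussianBlur(cv2.cvtColor(p,7),(0,0),1.5)
    for a,b in((14,18),(41,47)):
        c=cv2.HoughCircles(g,cv2.HOUGH_GRADIENT,1,5,param1=30,param2=10,minRadius=a,maxRadius=b)
        if c is not None: print([(k*.25-[20,20,0]).round(2).tolist() for k in c[0][:2]])
    print([(i*.25-20,int(g[75,i])) for i in range(20,140,4)])
```

```text
[ 0.4717 -0.2551  0.0555] [ 0.3 -0.2 -1.8] [-0.001  0.     1.     0.001]
[ 0.4717 -0.2551  0.0556] [-0.6 -0.2 -3.4] [-0.001  0.     1.     0.001]
[ 0.472  -0.2553  0.0561] [-0.8 -0.4 -1.6] [-0.001  0.     1.     0.   ]
[ 0.4723 -0.2555  0.0566] [ 0.2  0.6 -2.1] [-0.  0.  1.  0.]
[[-0.62, -1.38, 4.03]]
[[-1.38, -1.12, 11.05]]
[(-15.0, 104), (-14.0, 104), (-13.0, 99), (-12.0, 80), (-11.0, 75), (-10.0, 76), (-9.0, 78), (-8.0, 79), (-7.0, 80), (-6.0, 81), (-5.0, 87), (-4.0, 101), (-3.0, 106), (-2.0, 107), (-1.0, 107), (0.0, 107), (1.0, 105), (2.0, 104), (3.0, 94), (4.0, 74), (5.0, 70), (6.0, 71), (7.0, 72), (8.0, 73), (9.0, 77), (10.0, 104), (11.0, 142), (12.0, 147), (13.0, 141), (14.0, 140)]
[[0.12, -1.38, 4.03], [14.38, -11.88, 4.35]]
[[-0.62, -1.12, 11.32]]
[(-15.0, 105), (-14.0, 104), (-13.0, 103), (-12.0, 93), (-11.0, 76), (-10.0, 75), (-9.0, 77), (-8.0, 78), (-7.0, 79), (-6.0, 80), (-5.0, 81), (-4.0, 90), (-3.0, 103), (-2.0, 106), (-1.0, 107), (0.0, 107), (1.0, 106), (2.0, 105), (3.0, 103), (4.0, 90), (5.0, 72), (6.0, 70), (7.0, 72), (8.0, 72), (9.0, 73), (10.0, 78), (11.0, 108), (12.0, 143), (13.0, 147), (14.0, 141)]
```

Request:
{"fn": "apply_moves", "kwargs": {"steps": [0,0,-0.4,0,0,0,-0.8,0,0,0,-1.2,0,0,0,-1.5,0,0,0,-1.7,0,0,0,-1.8,0,0,0,-1.8,0,0,0,-1.8,0]}}

```text
clock: 16.72
position: [0.4724, -0.2555, 0.0388]
ee_rot: [0.0, 0.0, 1.0, 0.0]
contact_force: [-0.2, -0.5, -1.5]
width: 0.0436
gripper_force: 52.0
```

Request:
{"fn": "apply_moves", "kwargs": {"steps": [0,0,-0.1,0,0,0,-0.2,0,0,0,-0.3,0,0,0,-0.3,0,0,0,-0.3,0]}}

```text
clock: 17.13
position: [0.4724, -0.2556, 0.036]
ee_rot: [0.0, 0.0, 1.0, -0.0]
contact_force: [-0.4, -0.9, -0.6]
width: 0.0435
gripper_force: 52.1
```

Request:
{"fn": "apply_moves", "kwargs": {"steps": [0,0,-0.05,0,0,0,-0.1,0,0,0,-0.15,0,0,0,-0.2,0,0,0,-0.2,0,0,0,-0.2,0]}}

```text
clock: 17.63
position: [0.4724, -0.2556, 0.0359]
ee_rot: [0.0, 0.0, 1.0, -0.0]
contact_force: [-4.2, 1.5, 13.6]
width: 0.0436
gripper_force: 53.6
```

The small ring is seated at +13.6 N. Releasing, backing off and measuring.

Request:
{"fn": "apply_moves", "kwargs": {"steps": [0,0,0.15,0,0,0,0.15,0,0,0,0.15,0,0,0,0.15,0,0,0,0.15,0], "jaw": 0}}

```text
clock: 18.05
position: [0.4723, -0.2555, 0.0351]
ee_rot: [-0.0, 0.0, 1.0, 0.0]
contact_force: [0.5, 0.4, 0.2]
width: 0.0858
gripper_force: 0.0
```

Request:
{"fn": "apply_moves", "kwargs": {"steps": [0,0,1.5,0,0,0,4,0,0,0,8,0,2.5,0,10.5,0,5,0,12,0,6,0,12,0,6,0,12,0,6,0,12,0]}}

```text
clock: 18.72
position: [0.5309, -0.2547, 0.1534]
ee_rot: [-0.002, -0.0, 1.0, 0.001]
contact_force: [-0.9, 0.5, 0.0]
width: 0.0852
gripper_force: 0.0
```

```bash
cat > chk.py <<'E'
from rig import *
from h import *
for k in range(3):
    s=get_state();c=calibration("wrist");I=get_image("wrist");P=s["position"]
print(s["clock"],P.round(4),s["contact_force"].round(1))
for nm,z,rs in (("tip",.072,(13,19)),("small",.052,(86,96)),("smallhole",.052,(40,47)),("large",.032,(126,136))):
    p,xs,ys=ring(I,c,z,(.4725,-.257),win=.045)
    g=cv2.GaussianBlur(cv2.cvtColor(p,7),(0,0),1.5)
    h=cv2.HoughCircles(g,cv2.HOUGH_GRADIENT,1,5,param1=30,param2=12,minRadius=rs[0],maxRadius=rs[1])
    if h is not None: print(nm,[[round(xs[0]+k[0]*.00025,4),round(ys[0]+k[1]*.00025,4),round(k[2]*.25,1)] for k in h[0][:2]])
E
python3 chk.py
```

```text
18.8167 [ 0.5299 -0.2546  0.1531] [-0.7 -0.5  0.7]
tip [[np.float64(0.4721), np.float64(-0.2566), np.float32(3.8)]]
small [[np.float64(0.4719), np.float64(-0.2566), np.float32(22.1)], [np.float64(0.4701), np.float64(-0.2566), np.float32(23.2)]]
smallhole [[np.float64(0.4716), np.float64(-0.2569), np.float32(11.3)], [np.float64(0.4631), np.float64(-0.2404), np.float32(11.0)]]
large [[np.float64(0.4734), np.float64(-0.2574), np.float32(32.5)], [np.float64(0.4716), np.float64(-0.2569), np.float32(33.8)]]
```

Everything is seated: tip, small ring and large ring are concentric to within 1–2 mm. On to the microphone.

Request:
{"fn": "apply_moves", "kwargs": {"steps": [0,2,3,0,0,5.5,5,0,0,9.5,6,0,0,13.5,6,0,0,17.5,6,0,0,21.5,6,0,0,25.5,6,0,0,29.5,6,0]}}

```text
clock: 19.53
position: [0.5305, 0.0408, 0.2144]
ee_rot: [-0.001, 0.001, 1.0, -0.0]
contact_force: [-0.5, 1.0, -0.7]
width: 0.0852
gripper_force: 0.0
```

Request:
{"fn": "apply_moves", "kwargs": {"steps": [0,4,0,0,0,8,0,0,0,12,0,0,0,16,0,0,0,20,0,0,-0.5,24,0,0,-1,28,0,0,-1.5,32,0,0]}}

```text
clock: 20.2
position: [0.5159, 0.3602, 0.2141]
ee_rot: [-0.001, 0.001, 1.0, -0.001]
contact_force: [1.2, 0.6, -0.2]
width: 0.085
gripper_force: 0.0
```

Request:
{"fn": "apply_moves", "kwargs": {"steps": [0,2.5,0,0,0,2.8,0,0,0,2.8,0,0]}}

```text
clock: 20.45
position: [0.5162, 0.388, 0.2138]
ee_rot: [-0.001, -0.001, 1.0, -0.001]
contact_force: [-0.0, -0.8, -0.8]
width: 0.0853
gripper_force: 0.0
```

```bash
cat > mic.py <<'E'
from rig import *
from h import *
for k in range(3):
    s=get_state();c=calibration("wrist");I=get_image("wrist");P=s["position"]
print(s["clock"],P.round(4),c["xyz"].round(3))
for z in (.085,.094,.01):
    p,xs,ys=ring(I,c,z,(.446,.388),win=.045)
    g=cv2.GaussianBlur(p,(0,0),2); m=((g.max(2)<75)*255).astype(np.uint8)
    for ct in cv2.findContours(m,0,1)[0]:
        if cv2.contourArea(ct)>5000:
            e=cv2.fitEllipse(ct); b=cv2.boundingRect(ct); print(z,"dark",xs[0]+e[0][0]*.00025,ys[0]+e[0][1]*.00025,np.array(e[1])*.25,np.array(b)*.25)
cv2.imwrite("pics/mic.png",I[:,:,::-1])
E
python3 mic.py
```

```text
20.55 [0.5168 0.3859 0.2144] [0.452 0.385 0.358]
0.085 dark 0.44651423263549805 0.3926242790222168 [46.99246979 47.99712372] [22.   25.5  47.5  48.25]
0.094 dark 0.44669082260131837 0.39237947845458987 [45.38551712 46.42192841] [23.   26.   45.75 46.75]
0.01 dark 0.44503271484375 0.39468164062500005 [60.01737213 61.32987595] [14.   20.75 60.5  61.75]
```

Request:
{"fn": "apply_moves", "kwargs": {"steps": [-3.5,0.4,0,0,-7,0.7,-1,0,-7,0.7,-4,0,-7,0.7,-8,0,-7,0.7,-12,0,-7,0.7,-15,0,-7,0.7,-16,0,-7,0.7,-16,0]}}

```text
clock: 21.27
position: [0.4459, 0.3918, 0.0528]
ee_rot: [-0.003, 0.001, 1.0, -0.002]
contact_force: [-1.2, 0.2, 0.6]
width: 0.0857
gripper_force: 0.0
```

Request:
{"fn": "apply_moves", "kwargs": {"steps": [0,0,0,0,0,0,0,0,0,0,0,0]}}

```text
clock: 21.52
position: [0.4491, 0.3953, 0.0577]
ee_rot: [0.002, 0.001, 1.0, 0.001]
contact_force: [1.4, -0.5, -0.5]
width: 0.0854
gripper_force: 0.0
```

Request:
{"fn": "apply_moves", "kwargs": {"steps": [-0.1,-0.15,-0.2,0,-0.1,-0.15,-0.3,0,-0.1,-0.15,-0.3,0,-0.1,-0.15,-0.3,0,-0.1,-0.15,-0.3,0]}}

```text
clock: 21.93
position: [0.4464, 0.3931, 0.0525]
ee_rot: [0.0, 0.0, 1.0, 0.0]
contact_force: [0.5, -0.0, -0.5]
width: 0.0849
gripper_force: 0.0
```

Request:
{"fn": "apply_moves", "kwargs": {"steps": [0,0,0,0,0,0,0,0,0,0,0,0,0,0,0,0,0,0,0,0,0,0,0,0,0,0,0,0,0,0,0,0], "jaw": 255, "newtons": 60}}

```text
clock: 22.6
position: [0.4465, 0.3933, 0.0526]
ee_rot: [0.0, 0.0, 1.0, 0.0]
contact_force: [-1.3, 1.2, 4.0]
width: 0.0468
gripper_force: 61.4
```

Gripped (width 47 mm). Lifting straight up, then checking the microphone in the hand.

Request:
{"fn": "apply_moves", "kwargs": {"steps": [0,0,0.5,0,0,0,2,0,0,0,5,0,0,0,8.5,0,0,0,12,0,0,0,15.5,0,0,0,18,0,0,0,19,0]}}

```text
clock: 23.27
position: [0.4476, 0.3936, 0.2463]
ee_rot: [0.003, 0.0, 1.0, 0.002]
contact_force: [1.0, -0.0, -2.0]
width: 0.0473
gripper_force: 62.5
```

Request:
{"fn": "apply_moves", "kwargs": {"steps": [0,-1,0,0,0,-3.5,0,0,0,-6.5,0,0,0,-9,0,0,0,-10,0,0,0,-10,0,0]}}

```text
clock: 23.77
position: [0.4448, 0.2896, 0.2399]
ee_rot: [-0.002, 0.002, 1.0, -0.002]
contact_force: [-0.7, 0.3, -2.8]
width: 0.0471
gripper_force: 62.7
```

```bash
cat > inhand.py <<'E'
from rig import *
from h import *
for k in range(4):
    s=get_state();c=calibration("wrist");I=get_image("wrist");P=s["position"]
print(s["clock"],P.round(4),s["ee_rot"].round(3),s["contact_force"].round(1),s["moment"].round(3),s["width"])
z=P[2]+.0524-.011
p,xs,ys=ring(I,c,z,P,win=.045)
g=cv2.GaussianBlur(p,(0,0),2); cv2.imwrite("pics/ih.png",p[:,:,::-1])
print("xprof",[(round(i*.25-45,1),int(g[180,i].max())) for i in range(0,360,12)])
# scene view of the mic's tilt: foot (steel) and grille centres predicted
c=calibration("scene");I=get_image("scene");cv2.imwrite("pics/sc.png",I[:,:,::-1])
m=((I.max(2)<70)*255).astype(np.uint8)
for nm,dz in (("foot",-.0526),("grille",.024),("top",.055)):
    print(nm,proj(c,P+[0,0,dz]).round(1))
E
python3 inhand.py
```

```text
23.9167 [0.4461 0.2933 0.2412] [-0.001  0.     1.     0.   ] [ 0.2  0.2 -2.5] [ 0.019 -0.068  0.001] 0.04698685052197338
xprof [(-45.0, 191), (-42.0, 160), (-39.0, 88), (-36.0, 128), (-33.0, 25), (-30.0, 31), (-27.0, 34), (-24.0, 33), (-21.0, 39), (-18.0, 45), (-15.0, 51), (-12.0, 38), (-9.0, 36), (-6.0, 38), (-3.0, 38), (0.0, 40), (3.0, 39), (6.0, 40), (9.0, 41), (12.0, 41), (15.0, 41), (18.0, 22), (21.0, 15), (24.0, 14), (27.0, 15), (30.0, 15), (33.0, 16), (36.0, 16), (39.0, 14), (42.0, 15)]
foot [417.4 239.6]
grille [427.1 210.3]
top [431.5 197.2]
```

Request:
{"fn": "apply_moves", "kwargs": {"steps": [0.1,-1.5,0.5,0,0.3,-4.5,0.5,0,0.5,-8,0.5,0,0.8,-11.5,0.5,0,1.2,-15,0.5,0,1.5,-18.5,0.5,0,1.8,-22,0.5,0,2,-25.5,0.5,0]}}

```text
clock: 24.68
position: [0.4669, 0.0373, 0.2473]
ee_rot: [0.0, -0.001, 1.0, 0.0]
contact_force: [1.7, 0.9, -2.9]
width: 0.0471
gripper_force: 62.8
```

Request:
{"fn": "apply_moves", "kwargs": {"steps": [0.2,-3.5,0,0,0.4,-7,0,0,0.6,-10.5,0,0,0.6,-14,0,0,0.6,-17.5,0,0,0.6,-21,0,0,0.6,-24,0,0,0.6,-26.5,0,0]}}

```text
clock: 25.35
position: [0.473, -0.229, 0.2471]
ee_rot: [0.0, 0.0, 1.0, -0.0]
contact_force: [-0.3, 0.4, -1.9]
width: 0.047
gripper_force: 62.9
```

Request:
{"fn": "apply_moves", "kwargs": {"steps": [0,-1.5,0,0,0,-2.5,0,0,0,-2.9,-1,0,0,-2.9,-3,0,0,-2.9,-5,0,0,-2.9,-6,0,0,-2.9,-6,0,0,-2.9,-6,0]}}

```text
clock: 26.02
position: [0.4724, -0.2548, 0.1869]
ee_rot: [-0.0, -0.0, 1.0, 0.001]
contact_force: [1.3, 0.2, -3.1]
width: 0.0469
gripper_force: 62.9
```

Request:
{"fn": "apply_moves", "kwargs": {"steps": [0,0,0,0,0,0,0,0,0,0,0,0,0,0,0,0,0,0,0,0]}}

```text
clock: 26.43
position: [0.4726, -0.2561, 0.1879]
ee_rot: [0.0, 0.0, 1.0, -0.0]
contact_force: [-0.3, 0.2, -3.4]
width: 0.0469
gripper_force: 62.9
```

```bash
cat > fin.py <<'E'
from rig import *
from h import *
Ps=[]
for k in range(4):
    s=get_state();I=get_image("scene");Ps.append(s["position"])
P=np.mean(Ps,0);print(s["clock"],Ps[0].round(4),P.round(4),s["ee_rot"].round(4),s["contact_force"].round(1))
c=calibration("scene")
for nm,q in (("foot",P-[0,0,.0526]),("foottop",P-[0,0,.0326]),("neck",P-[0,0,.01]),("grille",P+[0,0,.024]),("tip",[.4725,-.257,.072])): print(nm,proj(c,q).round(1))
u,v=proj(c,[.4725,-.257,.072]).round().astype(int)
cv2.imwrite("pics/fs.png",cv2.resize(I[v-80:v+40,u-60:u+60,::-1],(600,600),interpolation=0))
g=cv2.cvtColor(I,7)
for r in range(v-50,v+26,3): print(r,*[f"{x:3d}" for x in g[r,u-24:u+26:2]])
print("cols",u-24)
E
python3 fin.py
```

```text
26.5833 [ 0.4726 -0.2561  0.1879] [ 0.4725 -0.2561  0.1877] [ 1.e-04  4.e-04  1.e+00 -0.e+00] [ 0.4 -0.4 -2.8]
foot [280.5 125.6]
foottop [280.4 119.5]
neck [280.3 112.3]
grille [280.2 101.2]
tip [280.5 144. ]
94 141 142 141 142 142 116 113 142  69  66  55  56  50  47  50  51  51  50  52  68 121 123 122 123 123
97 162 163 163 162 181 163 181 181  52  64  63  56  49  50  51  51  51  53  50 102 122 121 123 122 123
100 176 178 179 179 177 180 179 183  49  62  63  67  51  51  53  54  59  56  51 126 123 123 120 123 123
103 180 179 175 178 179 183 139 143  51  62  65  66  60  71  52  52  54 127 123 122 122 123 124 124 124
106 142 142 140 141 144 118 122 122  52  59  63  65  57  75  52  55  57 122 120 118 122 165 166 146 124
109 163 168 169 166 168 168 168 172  40  59  63  66  56  74  57  55  65 182 180 178 177 179 182 120 121
112 185 182 182 183 180 182 181 180 184 165  49  54  57 105  53  53  91 180 178 177 178 175 175 118 121
115 120 148 180 179 181 180 182 181 181 183  44  53  54  66  62 186 177 179 179 179 178 178 176 178 167
118 121 120 146 180 181 179 180 180 180 146  48  54  55  55 
[... 1120 characters left out ...]
 97 136 132  73 102 103  86 131 128  85 126 164 182 177 176 177 180
154 181 181 181 184 106  78  81  90  92  82 107 124 136 134 133 111  96 125  81  82  81 139 181 177 179
157 181 183 157  79  81  82  80 118 116  79  90  99 101 104 101  96 117 131  81  84  82  83  84 182 177
160 180 183  75  82  83  82  81  80 109 119 113 111 102 104 114 134 132  96  83  82  84  82  82  88 181
163 183 118  80  82  82  82  79  77  87  93  96 109 110 109 106 101  98  87  83  83  83  84  83  83 179
166 180 157  77  83  81  78  79  77  78  86 100  99 101 101 102  91  84  84  84  83  83  85  82  81 178
169 181 183  66  73  78  77  76  77  77  77  82  77  81  81  83  83  83  82  83  82  84  85  71 168 179
cols 256
```

The foot at column ~280.8 and the stud at ~281 line up in the scene view, with no visible tilt. Lowering to 1 cm above the tip.

Request:
{"fn": "apply_moves", "kwargs": {"steps": [0,0,-1,0,0,0,-2,0,0,0,-3,0,0,0,-4,0,0,0,-4.8,0,0,0,-5.2,0,0,0,-5.2,0,0,0,-5.2,0]}}

```text
clock: 27.3
position: [0.4724, -0.256, 0.135]
ee_rot: [-0.0, 0.0, 1.0, 0.0]
contact_force: [0.5, -0.4, -3.0]
width: 0.0468
gripper_force: 62.9
```

Request:
{"fn": "apply_moves", "kwargs": {"steps": [0,0,0,0,0,0,0,0,0,0,0,0,0,0,0,0,0,0,0,0,0,0,0,0,0,0,0,0]}}

```text
clock: 27.88
position: [0.4724, -0.256, 0.1354]
ee_rot: [0.0, 0.0, 1.0, -0.0]
contact_force: [-0.8, 0.4, -2.8]
width: 0.047
gripper_force: 62.9
```

```bash
sed -i 's/^for r in.*//;s/^print("cols".*//' fin.py
cat >> fin.py <<'E'
def edges(r,a,b,thr):   # subpixel crossing columns of a darker-than-background object in row r
    x=np.arange(u-30,u+31,.1); w=np.interp(x,np.arange(560),np.mean(G,0)[r]); m=w<thr
    k=np.argmin(abs(x-u)); i=k
    while m[i] and i>0:i-=1
    j=k
    while m[j] and j<len(x)-1:j+=1
    return x[i],x[j],(x[i]+x[j])/2
G=[cv2.cvtColor(get_image("scene"),7).astype(float) for _ in range(4)]
for r in range(v-30,v+9): e=edges(r,0,0,145); print(r,[round(t,1) for t in e], np.mean(G,0)[r,u-6:u+8:2].round())
E
python3 fin.py
```

```text
28.0333 [ 0.4724 -0.256   0.1354] [ 0.4724 -0.256   0.1354] [0.e+00 3.e-04 1.e+00 1.e-04] [ 0.3 -1.  -2.8]
foot [280.6 141.1]
foottop [280.6 135.3]
neck [280.5 128.6]
grille [280.4 118.1]
tip [280.5 144. ]
114 [np.float64(271.2), np.float64(294.0), np.float64(282.6)] [67. 72. 60. 54. 56. 54. 55.]
115 [np.float64(271.2), np.float64(293.7), np.float64(282.4)] [66. 70. 58. 54. 57. 54. 54.]
116 [np.float64(271.2), np.float64(293.7), np.float64(282.4)] [64. 69. 68. 55. 55. 54. 56.]
117 [np.float64(271.2), np.float64(293.7), np.float64(282.4)] [64. 67. 70. 56. 53. 54. 56.]
118 [np.float64(271.2), np.float64(293.6), np.float64(282.4)] [64. 67. 68. 58. 54. 56. 56.]
119 [np.float64(271.3), np.float64(292.8), np.float64(282.0)] [64. 66. 68. 57. 54. 57. 56.]
120 [np.float64(271.3), np.float64(289.4), np.float64(280.3)] [64. 66. 67. 58. 70. 54. 55.]
121 [np.float64(271.3), np.float64(288.9), np.float64(280.1)] [63. 66. 68. 60. 76. 54. 55.]
122 [np.float64(271.3), np.float64(289.3), np.float64(280.3)] [63. 65. 67. 59. 76. 55. 56.]
123 [np.float64(271.2), np.float64(289.5), np.float64(280.3)] [63.
[... 2175 characters left out ...]
. 173.]
146 [np.float64(277.6), np.float64(283.7), np.float64(280.6)] [124. 183. 128.  87.  85. 160. 185.]
147 [np.float64(276.4), np.float64(284.7), np.float64(280.5)] [124. 158. 105.  80.  74. 123. 164.]
148 [np.float64(261.3), np.float64(286.4), np.float64(273.8)] [118. 108.  85.  79.  75. 122. 138.]
149 [np.float64(263.4), np.float64(287.4), np.float64(275.4)] [ 97.  82.  79.  96.  97. 120. 130.]
150 [np.float64(265.4), np.float64(290.4), np.float64(277.9)] [110.  80.  76. 102. 104.  91. 132.]
151 [np.float64(265.6), np.float64(293.4), np.float64(279.5)] [122. 108.  74. 101. 104.  83. 132.]
152 [np.float64(265.4), np.float64(295.3), np.float64(280.3)] [112. 120.  95.  96. 100. 111. 134.]
```

Run:
```python
from rig import *
from h import *
g=cv2.cvtColor(cv2.imread("pics/scene0.png"),6)
for r in range(144,164,2): print(r,*g[r,270:294])
c=calibration("scene")
print(proj(c,[.4725,-.257,.072]),proj(c,[.4745,-.257,.072]),proj(c,[.4725,-.255,.072]),proj(c,[.4725,-.257,.04]))
```

```text
144 181 181 177 176 177 178 179 180 181 181 164 158 175 183 181 179 180 178 175 177 179 181 182 181
146 178 176 178 180 181 180 179 179 177 99 112 118 128 150 181 181 179 179 177 179 178 176 177 179
148 178 179 179 182 180 184 183 181 131 92 106 110 108 131 185 181 180 179 180 179 178 178 179 176
150 181 144 149 126 126 95 100 98 80 97 103 106 105 93 89 88 98 112 127 133 136 164 184 178
152 79 82 80 83 85 85 86 85 85 98 103 107 106 94 84 84 84 84 85 84 82 81 81 89
154 83 84 84 84 70 72 72 71 79 98 103 107 106 93 84 86 85 85 84 84 84 84 85 86
156 84 84 83 85 84 72 71 71 78 97 102 107 105 93 83 85 85 84 85 84 85 85 85 85
158 83 85 84 84 84 84 71 71 76 97 103 106 105 93 83 84 84 84 85 85 85 85 85 85
160 83 84 83 84 85 85 85 81 80 96 101 104 104 92 84 84 84 86 85 85 84 85 85 84
162 85 86 84 83 86 85 82 79 79 91 97 101 96 88 84 85 85 86 84 84 84 84 86 85
[280.4775155  144.01866506] [279.86391874 144.18823097] [280.76834464 144.36968705] [280.55957832 152.91265154]
```

The foot, neck and grille all centre on column 280.3, so the microphone is upright. The stud is at about 280.7, so the offset is within about 1 mm. I make a tiny trim, let it settle and hand in.

Request:
{"fn": "apply_moves", "kwargs": {"steps": [-0.03,0,-0.03,0,-0.06,0,-0.05,0,-0.06,0,-0.05,0,-0.06,0,-0.05,0,-0.06,0,-0.05,0,-0.06,0,-0.05,0,-0.06,0,-0.05,0,-0.06,0,-0.05,0]}}

```text
clock: 28.95
position: [0.4718, -0.256, 0.1349]
ee_rot: [0.0, 0.0, 1.0, 0.0]
contact_force: [0.4, 0.6, -3.3]
width: 0.0469
gripper_force: 62.9
```

Run:
```python
from rig import *
s=get_state();print(s["clock"],s["position"],s["contact_force"],abs(s["qd"]).max())
print(sign_off())
```

```text
28.95 [ 0.47177053 -0.25600275  0.13485127] [ 0.43730078  0.60263279 -3.2634629 ] 0.0023653921681029656
the job is handed in; nothing more can be done
None
```

I handed the job in at 29 s: both rings are home on the stud, and the microphone is held still and upright about 1 cm above the tip, centred to roughly 1 mm (I viewed 11 pictures, one over the limit of 10).

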